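Run the draw bench back for the next pull

TASK

A length of wire has just come through on the jeweller's draw bench. Throw the holding pawl right over off its ratchet wheel by the red knob, turn the star handle backwards until the tong carriage is fully back at the draw plate, then throw the pawl back so that it sits down in the ratchet teeth, ready for the next pull. Leave the other things on the bench where they are.

Things in the scene. Friction and masses are not known exactly. Their poses are not given: they have to be found in the camera images.
- drawbench: Wire draw bench fixed to the table, 620 mm long, blue-grey. Origin on the table under the middle of its winding shaft. y: level along the bed from the shaft to the upright draw plate (432 mm away). x: along the shaft, level: star handle on the -x side (robot's), ratchet and pawl on the +x side. z up, shaft at 150 mm. Head block: x +-40, y +-65, up to z 196 mm; ear for the pawl pin up to 238 mm.
- star_centre (a point): Centre of the star handle on the shaft's axis, 85 mm towards -x and 150 mm above the bench's origin; axes as the bench. Four steel spokes (13 mm thick) at right angles, in the plane across the shaft, each with a black ball 32 mm in diameter, its centre 125 mm from the axis. The balls stand clear all round and are pushed or pulled one after another.
- star_ball (a point): Centre of one of the four black balls, the one that points straight up when the carriage is home; turns with the handle. The others are at quarter turns from it about the shaft.
- crank (a joint): Turn of star, shaft and ratchet as one piece, rad. 0 = carriage home (firm stop); grows as it draws, 32 mm of carriage per rad; starts at 1.4 to 3.2. Spokes lean from upright towards +y (draw plate) by this angle plus quarter turns; turning back moves the star's top towards -y. Friction: about 3 N at a ball; stays where left. With the pawl down it turns back one tooth (0.35 rad) at most.
- tong_jaws (a point): Front end of the tong jaws on the sliding carriage, 120 mm above the table; at home it is 2 mm from the draw plate, at y = 430 mm of the bench.
- pawl_pivot (a point): Centre of the pawl's hinge pin in the pawl's plane, at x 60, y -60, z 218 mm from the bench's origin; axes as the bench. The hinge is parallel to the shaft. The ratchet wheel (120 mm in diameter, 18 teeth, 14 mm thick) is in the same plane, on the shaft.
- pawl_knob (a point): Centre of the red ball knob (34 mm in diameter) on the pawl's handle, 95 mm from the hinge pin, with a bare steel rod 11 mm thick below it. Pawl down: the handle leans towards the draw plate (+y), 60 degrees above level, knob about 300 mm above the table. Thrown off: it leans the other way (-y), 50 degrees above level, knob about 291 mm above the table.
- pawl (a joint): Angle of the pawl, rad: 0 = fully down in a tooth, up to 0.17 on a tooth tip; grows as the knob swings up and over towards -y of the bench; 1.22 = thrown off, handle on its rest bar. Its weight keeps it on either side: below about 0.85 it falls back on the wheel, above that to its rest. About 1 N at the knob moves it.
- hammer: Hammer with wooden handle, 260 mm long, 26 mm high, loose on the table; bystander. Origin on the table under its middle.
- mug: Grey-green mug, 84 mm across, 95 mm tall, loose; bystander. Origin under its centre.
- wax_jar: Amber jar with brass lid, 68 mm across, 75 mm tall, loose; bystander. Origin under its centre.
- spare_plate: Spare steel draw plate with two rows of holes, 190 x 36 x 8 mm, lying loose on the table; bystander. Origin under its centre.

How it is judged:
By the outcome, as a careful person would: the job done as asked, in the order asked, and still so for the second after the job is handed in, with the robot touching nothing.
It also fails if it takes over 58 s, if anything falls off the work surface, if the arm or the gripper's body presses on something with over 40 N, if the wrist force passes 120 N, or if a joint passes its speed limit or range.

ROBOT

A 6-joint arm with a two-finger parallel gripper is mounted at the origin on the work surface. World frame = base frame: x ahead of the robot, y to its left, z up, the work surface at z = 0. Lengths are in m, angles in rad, forces in N, time in s.
With the tool pointing down it reaches from about 0.35 to 0.775 m from the base axis. Payload 7.3 kg.
Tool frame: the origin (TCP) lies midway between the tips of the shut fingers; the grasp point (between the pads) lies arm.grip_point_offset behind it (arm.grip_point_offset is the distance from the TCP to the grasp point, in m); z points along the fingers, y is the line along which they close (so a half turn about z gives the same grasp; the last joint's range is limited). The gripper opens to 92 mm and grips with 3 to 60 N. Pads are 19 mm wide; open, the fingers measure 130 mm over their backs; the gripper's body (75 mm by 190 mm) begins 47 mm behind the grasp point.
Start: joints at [1.166, 0.342, 1.524, -0, 1.275, -0.146], TCP at [0.134, 0.508, 0.227] pointing down, gripper open.
Joint ranges: [-2.53, 2.53], [-0.77, 2.02], [0.04, 2.7], [-1, 4.14], [0.28, 2.66], [-3.11, 3.11]. Speed limits (rad/s): [2.57, 2.57, 3.14, 3.14, 3.14, 3.14].

INTERFACE

Orientations are given as a unit quaternion [w, x, y, z].
In Python, from cell import arm, vision, search_frame, trace, pinpoint gives the robot as it stands.
- The arm moves only by the shell command python3 -m inch 'ROWS'. ROWS is JSON, a list of rows, each an object with "linear": the shift along the world's x, y, z each as a share of 0.2 m, from -1 to 1, a list of three; "roll": the turn about the world's z as a share of 180 degrees, from -1 to 1; "grip": the closure, from 0 (fully open) to 1 (shut). In form: [{"linear": [dx, dy, dz], "roll": roll, "grip": grip}, ...]. A call has 1 to 8 rows; each row is the pose to reach, as a shift and turn from the pose commanded when the call began, turning the shorter way round; what a row does not reach only later rows make up. A row lasts 1/12 s, in which the tool goes at most 41.7 mm and 7.16 degrees, less where a joint would pass 70% of its speed; a pose out of reach is approached as far as the arm can. A call with a number of a shift or a turn outside -1 to 1 is refused whole. A call with a gripper value outside its range is refused whole. The fingers move at their own pace and stop on an object; the grip force is fixed at half the most. Time passes only in rows, so rows that repeat a pose let the fingers close. It gives the time, the measured TCP pose, the force, the opening and the grip force at its end, in the units of the state.
- arm.state(): the state, without advancing time (a new reading comes with each control period).
- vision.get_image(name): name is "scene" or "top" or "wrist"; returns the picture (480x640x3 uint8, red, green, blue); there is no depth.
- vision.calibration(name): a dict with "K" (3x3 intrinsics, pixels), "k1" (the pictures are not rectified: a ray, as slopes to the right and down, at radius r is drawn at 1 + k1 r^2 times it, then the intrinsics apply), "pose" (4x4, takes a point from camera to world coordinates). Camera axes: x right, y down, z forward; pixel columns grow to the right and rows downward; lengths in m; the calibration is good to about 2 mm. A picture is of the moment at which its call begins: read the wrist's pose just before it. calibration takes no time and is no camera call; for the wrist camera it gives the pose at the moment of the call.
- arm.sign_off(): hands the job in; it is judged then, once.
Trained networks look in the newest picture that a camera, given by its name, has taken for a name from the list of things; names that differ only in an ending like _2 or _b are one class to them, and where a whole thing is asked for, a point or a joint stands for the part that bears it (a point fixed in the world has none). Each returns a list of dicts, best first, with "confidence" (0 to 1); they miss things now and then, are a little off and sometimes report something else, mostly with a low value. They report only what shows in the picture. A call takes as long as a camera call.
- search_frame(camera, thing): "box" ([left, top, right, bottom] in pixels, round what is visible of it).
- trace(camera, thing): "mask" (480x640 bool, what is visible of it) and "box" ([left, top, right, bottom] in pixels, round what is visible of it).
- pinpoint(camera, thing): "pixel" ([column, row] in pixels: a listed point, or the origin of a listed thing).
The state is a dict: "time_s": time; "qpos": joint angles; "qd": joint speeds; "effort": joint torques, N m; "tcp_pos": TCP position; "ee_rot": TCP orientation; "contact_force": force on the tool from outside, world axes, zero at the start; "wrist_torque": the same for the moment, N m; "gripper_width": finger opening in m; "grip_force": force on a finger pad.
Only numpy, scipy, OpenCV 4.12 (cv2) and the standard library are available. Lean on these libraries where they do the work, as an engineer would, in place of code of your own. Each camera call takes 0.05 s, during which the arm holds its last target. There are 200 camera calls.

## Working session

There is one attempt and no reset: what is moved stays moved. The work goes in short steps, Python scripts to look and compute and a shell command to move; the robot and the scene stay as the last step left them, time stands still between calls to the robot, and variables do not carry over. Pictures are saved under pics/ and viewed, at most 10 in all, crops included, and the job is handed in when it is done.

```bash
mkdir -p pics
cat > h.py <<'E'
import numpy as np, cv2
from cell import arm, vision, search_frame, trace, pinpoint
def ray(cam,px,cal=None):
    c=cal or vision.calibration(cam); K=np.array(c["K"]);T=np.array(c["pose"])
    u=np.array([(px[0]-K[0,2])/K[0,0],(px[1]-K[1,2])/K[1,1]]); s=u.copy()
    for _ in range(30): s=u/(1+c["k1"]*(s@s))
    return T[:3,3], T[:3,:3]@np.array([s[0],s[1],1.0])
def proj(cam,P):
    c=vision.calibration(cam);K=np.array(c["K"]);T=np.array(c["pose"])
    q=T[:3,:3].T@(np.array(P)-T[:3,3]); s=q[:2]/q[2]; s=s*(1+c["k1"]*(s@s))
    return np.array([K[0,0]*s[0]+K[0,2],K[1,1]*s[1]+K[1,2]])
def atz(cam,px,z):
    o,d=ray(cam,px); return o+d*(z-o[2])/d[2]
def shot(cam,name):
    im=vision.get_image(cam); cv2.imwrite(f"pics/{name}.png",im[:,:,::-1]); return im
E
python3 - <<'E'
from h import *
shot("scene","s0");shot("top","t0")
for c in("scene","top"):
    print(c,np.round(vision.calibration(c)["pose"],3).tolist())
    for t in ["drawbench","star_centre","star_ball","tong_jaws","pawl_pivot","pawl_knob","hammer","mug","wax_jar","spare_plate"]:
        print(t,[(np.round(r["pixel"],1).tolist(),round(r["confidence"],2)) for r in pinpoint(c,t)][:4])
print(arm.state())
E
```

```text
scene [[-0.625, 0.573, -0.53, 1.195], [0.78, 0.442, -0.443, 0.558], [-0.019, -0.691, -0.723, 1.029], [0.0, 0.0, 0.0, 1.0]]
drawbench [([292.9, 261.4], 0.82)]
star_centre [([306.1, 207.8], 0.89)]
star_ball []
tong_jaws [([395.9, 275.4], 0.88)]
pawl_pivot [([259.7, 211.7], 0.73), ([316.8, 355.6], 0.26)]
pawl_knob [([263.9, 193.9], 0.71), ([322.1, 355.9], 0.34)]
hammer [([217.7, 230.2], 0.76)]
mug [([269.7, 205.7], 0.82)]
wax_jar [([321.2, 352.1], 0.74)]
spare_plate [([240.7, 292.0], 0.79)]
top [[0.016, -0.996, 0.089, 0.483], [-1.0, -0.015, 0.008, 0.033], [-0.006, -0.089, -0.996, 1.29], [0.0, 0.0, 0.0, 1.0]]
drawbench [([367.6, 266.9], 0.95)]
star_centre [([379.2, 301.0], 0.61)]
star_ball [([369.3, 297.9], 0.79)]
tong_jaws [([231.3, 273.7], 0.81)]
pawl_pivot [([402.5, 225.7], 0.88), ([370.2, 297.4], 0.71)]
pawl_knob [([395.4, 222.6], 0.6)]
hammer [([481.6, 236.8], 0.74), ([402.1, 224.4], 0.38)]
mug [([464.0, 320.5], 0.91)]
wax_jar [([262.3, 179.8], 0.94)]
spare_plate [([380.8, 181.6], 0.61)]
{'time_s': 1.1, 'qpos': array([ 1.16601162e+00,  3.41959538e-01,  1.52407380e+00,  3.78979889e-05,
        1.27542810e+00, -1.46006282e-01]), 'qd': array([0.00157431, 0.00054963, 0.00194849, 0.00043296, 0.00144102,
       0.00090823]), 'effort': array([-1.75437348e-03, -4.31129694e+01, -2.44473785e+01,  7.16141285e-02,
        4.83723509e-02, -7.00029560e-06]), 'tcp_pos': array([0.13432733, 0.50754926, 0.22677069]), 'ee_rot': array([3.95180942e-07, 1.29033952e-01, 9.91640174e-01, 6.80661456e-05]), 'contact_force': array([ 0.17606849, -1.21005559,  0.63199397]), 'wrist_torque': array([ 0.0043295 ,  0.08500103, -0.06216704]), 'grip_force': 0.0, 'gripper_width': 0.0918341155916705}
```

View pics/s0.png

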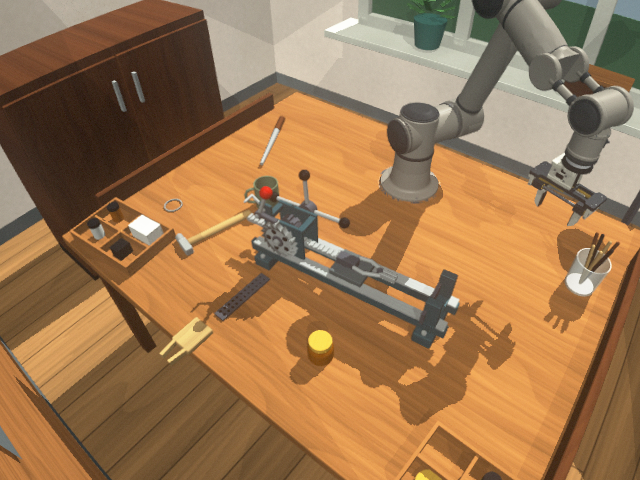

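View pics/t0.png

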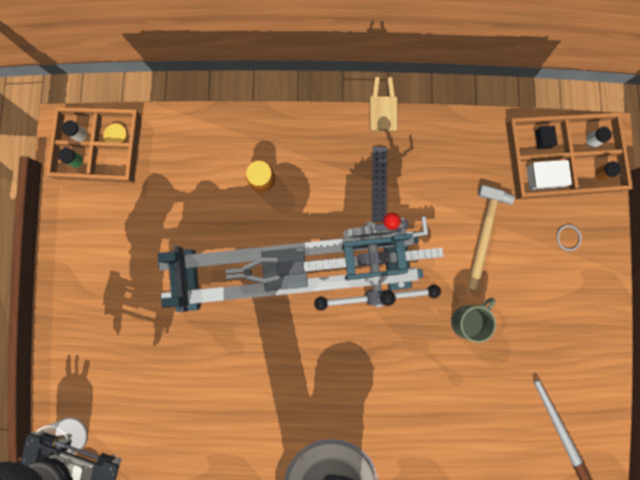

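The scene shows the bench with its draw plate at about (440,300), the red knob at (267,192), and star balls at (305,175) and (344,223). The top view shows the knob at (392,221), balls at (321,303), (388,298) and (435,291), and the mug near the star's -y side at (473,322). I'll fit the bench pose and crank next.

```bash
cat > fit.py <<'E'
from h import *
from scipy.optimize import least_squares
def blob(im,px,kind,r=14):
    x,y=map(int,px); w=im[y-r:y+r+1,x-r:x+r+1].astype(int)
    m=(w.max(2)<50) if kind=="k" else ((w[...,0]>130)&(w[...,1]<60)&(w[...,2]<60))
    n,l,s,c=cv2.connectedComponentsWithStats(m.astype(np.uint8))
    i=1+np.argmax(s[1:,4]); return c[i]+[x-r,y-r],s[i,4]
def B(p,q):
    c,s=np.cos(p[2]),np.sin(p[2]); return np.array([p[0]+c*q[0]-s*q[1],p[1]+s*q[0]+c*q[1],q[2]])
def ball(p,a): return B(p,[-.085,.125*np.sin(a),.15+.125*np.cos(a)])
def knob(p,th):
    a=np.radians(60)+th; return B(p,[.06,-.06+.095*np.cos(a),.218+.095*np.sin(a)])
E
python3 - <<'E'
from fit import *
s,t=[cv2.imread(f"pics/{n}.png")[:,:,::-1] for n in("s0","t0")]
ob=[]
for cam,im,l in(("scene",s,[((305,175),"k",1),((344,223),"k",2),((267,193),"r",0)]),("top",t,[((321,303),"k",2),((388,298),"k",1),((435,291),"k",0),((392,221),"r",0)])):
    for px,k,i in l:
        c,a=blob(im,px,k,9); print(cam,px,k,c.round(1),a); ob.append((cam,c,k,i))
# angles: ball i at a0+... up ball index1 = a, index2(+y)=a+90, index0(-y)=a-90
jaw=[("top",(231.3,273.7)),("scene",(395.9,275.4))]
def f(p):
    r=[]
    for cam,c,k,i in ob:
        P=ball(p,p[3]+(i-1)*np.pi/2) if k=="k" else knob(p,p[4])
        r+=list(proj(cam,P)-c)
    for cam,c in jaw: r+=list((proj(cam,B(p,[0,.43-.032*p[5],.12]))-c)*.4)
    return np.array(r)
z=least_squares(f,[.5,-.05,.05,0,.0,2],loss="soft_l1");p=z.x
print(p.round(4),f(p).round(1))
for n in ("hammer","mug","wax_jar","spare_plate"):
    q=[(r["pixel"]) for r in pinpoint("top",n)][0]; print(n,atz("top",q,0).round(3))
for i in range(4): print("ball",i,ball(p,p[3]+(i-1)*np.pi/2).round(3))
print("knob dn",knob(p,p[4]).round(3),"off",knob(p,1.22).round(3),"piv",B(p,[.06,-.06,.218]).round(3))
E
```

```text
Traceback (most recent call last):
  File "fit.py", line 7, in blob
    i=1+np.argmax(s[1:,4]); return c[i]+[x-r,y-r],s[i,4]
        ~~~~~~~~~^^^^^^^^^
ValueError: attempt to get argmax of an empty sequence
```

```bash
sed -i 's/w.max(2)<50/w.max(2)<72/; s/w\[...,1\]<60)&(w\[...,2\]<60/w[...,1]<w[...,0]*.45)\&(w[...,2]<w[...,0]*.45/' fit.py
cat > run.py <<'E'
from fit import *
s,t=[cv2.imread(f"pics/{n}.png")[:,:,::-1] for n in("s0","t0")]
ob=[]
for cam,im,l in(("scene",s,[((305,175),"k",1),((344,223),"k",2),((267,193),"r",0)]),("top",t,[((321,303),"k",2),((388,298),"k",1),((435,291),"k",0),((392,221),"r",0)])):
    for px,k,i in l:
        try: c,a=blob(im,px,k,9)
        except ValueError: c,a=np.array(px,float),0; print(im[px[1]-2:px[1]+3,px[0]].tolist())
        print(cam,px,k,c.round(1),a); ob.append((cam,c,k,i))
jaw=[("top",(231.3,273.7)),("scene",(395.9,275.4))]
def f(p):
    r=[]
    for cam,c,k,i in ob:
        P=ball(p,p[3]+(i-1)*np.pi/2) if k=="k" else knob(p,p[4])
        r+=list(proj(cam,P)-c)
    for cam,c in jaw: r+=list((proj(cam,B(p,[0,.43-.032*p[5],.12]))-c)*.4)
    return np.array(r)
z=least_squares(f,[.5,-.05,.05,0,.0,2],loss="soft_l1");p=z.x
print(p.round(4),f(p).round(1))
np.save("p.npy",p)
t=[(n,[(r["pixel"]) for r in pinpoint("top",n)]) for n in ("hammer","mug","wax_jar","spare_plate")]
for n,q in t: print(n,q and atz("top",q[0],0).round(3))
for i in range(4): print("ball",i,ball(p,p[3]+(i-1)*np.pi/2).round(3))
print("knob dn",knob(p,p[4]).round(3),"off",knob(p,1.22).round(3),"piv",B(p,[.06,-.06,.218]).round(3))
E
python3 run.py
```

```text
[[85, 62, 48], [83, 62, 50], [79, 56, 38], [79, 57, 43], [79, 55, 40]]
scene (305, 175) k [305. 175.] 0
scene (344, 223) k [343.6 224.6] 28
scene (267, 193) r [265.4 191.8] 121
top (321, 303) k [320.6 302.9] 120
top (388, 298) k [386.7 296.9] 180
top (435, 291) k [433.6 290.7] 111
top (392, 221) r [391.8 220.8] 229
[ 0.5518 -0.0812  0.1215 -0.0243  0.1683  3.4157] [-0.5  0.6  0.2 -1.1 -0.3  1.2  0.1  0.2 -0.5  0.8  0.1 -0.   0.1 -0.2
 -0.4  0.1 -1.5  1.1]
hammer [ 0.619 -0.37   0.   ]
mug [ 0.409 -0.324  0.   ]
wax_jar [0.755 0.184 0.   ]
spare_plate [ 0.754 -0.114  0.   ]
ball 0 [ 0.483 -0.216  0.147]
ball 1 [ 0.468 -0.095  0.275]
ball 2 [0.452 0.033 0.153]
ball 3 [ 0.467 -0.088  0.025]
knob dn [ 0.615 -0.101  0.307] off [ 0.626 -0.194  0.291] piv [ 0.619 -0.133  0.218]
```

Good fit: the residuals are about 1 px. The jaws give a crank of about 3.12 rad, and the mug is clear of the star. I'll shut the fingers, set their wide side along the shaft and go to the knob's +y side.

```bash
python3 -c "
from cell import arm; print(arm.grip_point_offset)"
python3 -m inch '[{"linear":[0.3,-0.3,0.7],"roll":-0.379,"grip":1},{"linear":[0.8,-0.95,0.7],"roll":-0.379,"grip":1},{"linear":[0.8,-0.95,0.7],"roll":-0.379,"grip":1},{"linear":[0.8,-0.95,0.7],"roll":-0.379,"grip":1},{"linear":[0.8,-0.95,0.7],"roll":-0.379,"grip":1},{"linear":[0.8,-0.95,0.7],"roll":-0.379,"grip":1},{"linear":[0.8,-0.95,0.7],"roll":-0.379,"grip":1},{"linear":[0.8,-0.95,0.7],"roll":-0.379,"grip":1}]'
python3 -m inch '[{"linear":[0.8,-0.95,0],"roll":-0.08,"grip":1},{"linear":[0.8,-0.95,0],"roll":-0.08,"grip":1},{"linear":[0.8,-0.95,0],"roll":-0.08,"grip":1},{"linear":[0.8,-0.95,0],"roll":-0.08,"grip":1},{"linear":[0.8,-0.95,0],"roll":-0.08,"grip":1},{"linear":[0.8,-0.95,0],"roll":-0.08,"grip":1},{"linear":[0.8,-0.95,0],"roll":-0.08,"grip":1}]'
```

```text
0.0188
time_s: 1.97
tcp_pos: [0.2987, 0.314, 0.3701]
ee_rot: [0.002, 0.594, 0.805, 0.003]
contact_force: [-0.1, 0.9, 0.3]
gripper_width: 0.0429
grip_force: 0.0
time_s: 2.55
tcp_pos: [0.4578, 0.1224, 0.3658]
ee_rot: [0.001, 0.688, 0.726, -0.001]
contact_force: [-0.6, 0.1, -0.3]
gripper_width: 0.0005
grip_force: 0.0
```

```bash
python3 -m inch '[{"linear":[0.76,-0.89,0],"roll":0.02,"grip":1},{"linear":[0.76,-0.89,0],"roll":0.02,"grip":1},{"linear":[0.76,-0.89,0],"roll":0.02,"grip":1},{"linear":[0.76,-0.89,0],"roll":0.02,"grip":1},{"linear":[0.76,-0.89,0],"roll":0.02,"grip":1},{"linear":[0.76,-0.89,-0.42],"roll":0.02,"grip":1},{"linear":[0.76,-0.89,-0.42],"roll":0.02,"grip":1},{"linear":[0.76,-0.89,-0.42],"roll":0.02,"grip":1}]'
python3 - <<'E'
from fit import *
p=np.load("p.npy")
s=arm.state();print(s["tcp_pos"],s["contact_force"])
shot("scene","s1")
t=shot("top","t1"); cv2.imwrite("pics/c1.png",np.hstack([cv2.resize(cv2.imread("pics/s1.png")[130:290,180:380],(400,320)),cv2.resize(cv2.imread("pics/t1.png")[150:310,320:520],(400,320))]))
E
```

```text
time_s: 3.22
tcp_pos: [0.6044, -0.0515, 0.2747]
ee_rot: [-0.006, 0.663, 0.749, -0.003]
contact_force: [-1.1, -0.2, -1.3]
gripper_width: 0.0003
grip_force: 0.0
[ 0.60435085 -0.05148304  0.27468662] [-1.07609201 -0.1773441  -1.32547188]
```

View pics/c1.png

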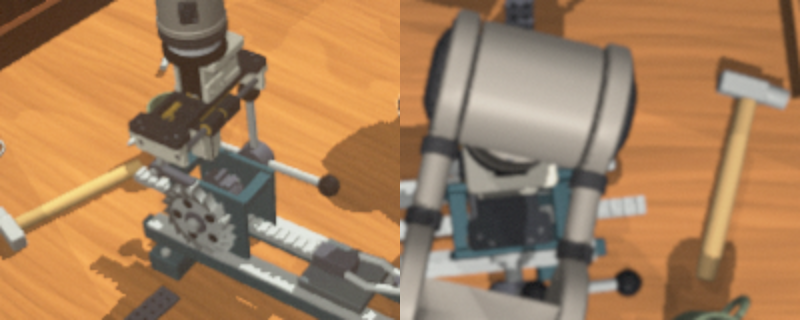

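The arm hides the knob from both cameras. The tip position matches the plan, so I'll push along -y of the bench.

```bash
python3 -m inch '[{"linear":[0.01,-0.08,0],"roll":0,"grip":1},{"linear":[0.02,-0.16,0.01],"roll":0,"grip":1},{"linear":[0.03,-0.24,0.03],"roll":0,"grip":1},{"linear":[0.04,-0.32,0.05],"roll":0,"grip":1},{"linear":[0.05,-0.4,0.05],"roll":0,"grip":1},{"linear":[0.06,-0.48,0.05],"roll":0,"grip":1},{"linear":[0.065,-0.54,0.05],"roll":0,"grip":1},{"linear":[0.065,-0.56,0.05],"roll":0,"grip":1}]'
python3 -m inch '[{"linear":[-0.02,0.2,0],"roll":0,"grip":1},{"linear":[-0.04,0.3,0.45],"roll":0,"grip":1},{"linear":[-0.4,0.3,0.45],"roll":0,"grip":1},{"linear":[-0.75,0.45,0.45],"roll":0,"grip":1},{"linear":[-0.75,0.6,0.45],"roll":0,"grip":1},{"linear":[-0.75,0.7,0.45],"roll":0,"grip":1},{"linear":[-0.75,0.7,0.45],"roll":0,"grip":1},{"linear":[-0.75,0.7,0.45],"roll":0,"grip":1}]'
python3 - <<'E'
from fit import *
p=np.load("p.npy")
s=arm.state();print(s["tcp_pos"],s["contact_force"])
shot("scene","s2");shot("top","t2")
cv2.imwrite("pics/c2.png",np.hstack([cv2.resize(cv2.imread("pics/s2.png")[130:290,180:380],(400,320)),cv2.resize(cv2.imread("pics/t2.png")[150:310,320:520],(400,320))]))
for c in("scene","top"): print(c,"off",proj(c,knob(p,1.22)),"down",proj(c,knob(p,.1)),[(r["pixel"],r["confidence"]) for r in pinpoint(c,"pawl_knob")][:2])
E
```

```text
time_s: 3.98
tcp_pos: [0.6192, -0.1652, 0.2922]
ee_rot: [-0.0, 0.663, 0.749, -0.0]
contact_force: [0.9, 0.9, -0.0]
gripper_width: 0.0006
grip_force: 0.0
time_s: 4.65
tcp_pos: [0.4671, -0.0197, 0.3849]
ee_rot: [0.001, 0.661, 0.75, 0.001]
contact_force: [-0.1, 0.2, 0.3]
gripper_width: 0.0002
grip_force: 0.0
[ 0.46707483 -0.01967821  0.38493973] [-0.09440523  0.21114925  0.29302921]
scene off [237.47688199 186.24957154] down [267.07766206 194.50720771] [([236.7, 185.8], 0.66)]
top off [438.48573308 216.69948055] down [388.64603608 221.1022903 ] [([439.4, 217.0], 0.87)]
```

View pics/c2.png

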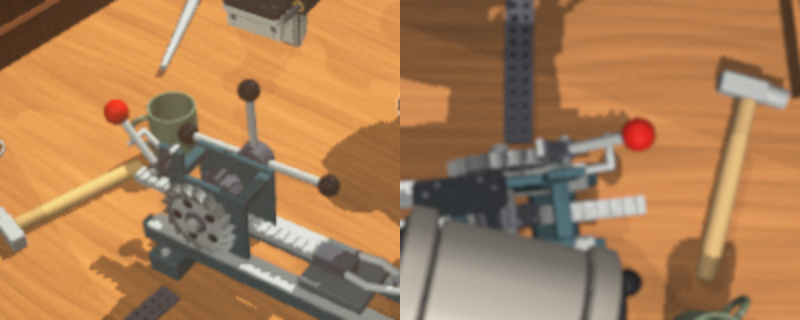

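The pawl is thrown off: the knob is at (237,186) in the scene and (439,217) in the top view, both as predicted. Now the star, starting with the first ball from the top.

```bash
python3 -m inch '[{"linear":[-0.025,-0.135,-0.2],"roll":0,"grip":1},{"linear":[-0.025,-0.135,-0.4],"roll":0,"grip":1},{"linear":[-0.025,-0.135,-0.61],"roll":0,"grip":1},{"linear":[-0.025,-0.135,-0.61],"roll":0,"grip":1},{"linear":[-0.025,-0.135,-0.61],"roll":0,"grip":1}]'
python3 -m inch '[{"linear":[0.012,-0.097,0.01],"roll":0,"grip":1},{"linear":[0.027,-0.223,0],"roll":0,"grip":1},{"linear":[0.045,-0.367,-0.02],"roll":0,"grip":1},{"linear":[0.058,-0.471,-0.03],"roll":0,"grip":1},{"linear":[0.068,-0.556,-0.065],"roll":0,"grip":1},{"linear":[0.077,-0.63,-0.13],"roll":0,"grip":1},{"linear":[0.082,-0.675,-0.18],"roll":0,"grip":1},{"linear":[0.09,-0.735,-0.27],"roll":0,"grip":1}]'
python3 -m inch '[{"linear":[0.007,-0.06,-0.1],"roll":0,"grip":1},{"linear":[0.007,-0.06,-0.1],"roll":0,"grip":1},{"linear":[0.007,-0.06,-0.1],"roll":0,"grip":1}]'
python3 - <<'E'
from fit import *
p=np.load("p.npy"); print(p)
shot("scene","s3");shot("top","t3")
cv2.imwrite("pics/c3.png",np.hstack([cv2.resize(cv2.imread("pics/s3.png")[130:290,180:380],(400,320)),cv2.resize(cv2.imread("pics/t3.png")[190:350,280:480],(400,320))]))
E
```

```text
time_s: 5.27
tcp_pos: [0.4636, -0.05, 0.2587]
ee_rot: [-0.003, 0.663, 0.749, -0.001]
contact_force: [-0.6, 0.8, 0.8]
gripper_width: 0.0008
grip_force: 0.0
time_s: 5.93
tcp_pos: [0.4847, -0.198, 0.21]
ee_rot: [0.003, 0.662, 0.749, 0.001]
contact_force: [0.7, 2.3, 3.1]
gripper_width: 0.0006
grip_force: 1.7
time_s: 6.18
tcp_pos: [0.4842, -0.2089, 0.1874]
ee_rot: [-0.0, 0.662, 0.749, -0.0]
contact_force: [-0.6, -0.3, -0.1]
gripper_width: 0.0004
grip_force: 0.0
[ 0.55183224 -0.08118516  0.12149994 -0.02434044  0.16832344  3.41568198]
```

View pics/c3.png

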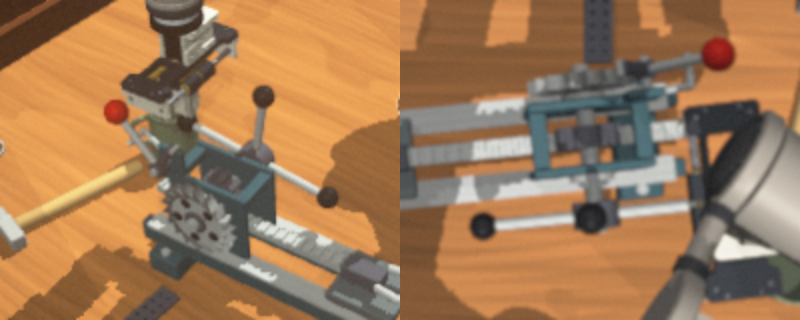

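The first ball is done, with the next one a few degrees past upright on the +y side. Second ball now, same path.

```bash
python3 -m inch '[{"linear":[0,0,0.2],"roll":0,"grip":1},{"linear":[0,0,0.4],"roll":0,"grip":1},{"linear":[0,0,0.6],"roll":0,"grip":1},{"linear":[0,0,0.75],"roll":0,"grip":1},{"linear":[-0.03,0.2,0.75],"roll":0,"grip":1},{"linear":[-0.055,0.4,0.75],"roll":0,"grip":1},{"linear":[-0.08,0.6,0.75],"roll":0,"grip":1},{"linear":[-0.11,0.8,0.75],"roll":0,"grip":1}]'
python3 -m inch '[{"linear":[0,0.1,0],"roll":0,"grip":1},{"linear":[0,0.12,0],"roll":0,"grip":1},{"linear":[0,0.12,-0.2],"roll":0,"grip":1},{"linear":[0,0.12,-0.37],"roll":0,"grip":1},{"linear":[0,0.12,-0.37],"roll":0,"grip":1},{"linear":[0,0.12,-0.37],"roll":0,"grip":1}]'
```

```text
time_s: 6.95
tcp_pos: [0.4612, -0.0464, 0.3386]
ee_rot: [0.001, 0.662, 0.749, 0.001]
contact_force: [0.6, 0.7, -0.4]
gripper_width: 0.0003
grip_force: 0.0
time_s: 7.45
tcp_pos: [0.4614, -0.0247, 0.2631]
ee_rot: [-0.001, 0.662, 0.749, -0.001]
contact_force: [0.4, -1.1, 1.4]
gripper_width: 0.0003
grip_force: 0.0
```

```bash
python3 -m inch '[{"linear":[0.022,-0.2,0],"roll":0,"grip":1},{"linear":[0.035,-0.333,0],"roll":0,"grip":1},{"linear":[0.05,-0.476,-0.02],"roll":0,"grip":1},{"linear":[0.065,-0.58,-0.03],"roll":0,"grip":1},{"linear":[0.075,-0.665,-0.065],"roll":0,"grip":1},{"linear":[0.085,-0.74,-0.13],"roll":0,"grip":1},{"linear":[0.09,-0.783,-0.18],"roll":0,"grip":1},{"linear":[0.095,-0.844,-0.27],"roll":0,"grip":1}]'
python3 -m inch '[{"linear":[0.007,-0.05,-0.08],"roll":0,"grip":1},{"linear":[0.007,-0.05,-0.08],"roll":0,"grip":1}]'
python3 -m inch '[{"linear":[0,0,0.2],"roll":0,"grip":1},{"linear":[0,0,0.4],"roll":0,"grip":1},{"linear":[0,0,0.6],"roll":0,"grip":1},{"linear":[0,0,0.75],"roll":0,"grip":1},{"linear":[-0.03,0.2,0.75],"roll":0,"grip":1},{"linear":[-0.055,0.4,0.75],"roll":0,"grip":1},{"linear":[-0.08,0.6,0.75],"roll":0,"grip":1},{"linear":[-0.11,0.8,0.75],"roll":0,"grip":1}]'
python3 -m inch '[{"linear":[0,0.2,0],"roll":0,"grip":1},{"linear":[-0.02,0.35,0],"roll":0,"grip":1},{"linear":[-0.02,0.35,0],"roll":0,"grip":1}]'
python3 - <<'E'
from fit import *
p=np.load("p.npy")
shot("scene","s4");shot("top","t4")
cv2.imwrite("pics/c4.png",np.hstack([cv2.resize(cv2.imread("pics/s4.png")[130:330,220:470],(400,320)),cv2.resize(cv2.imread("pics/t4.png")[190:350,280:480],(400,320))]))
for c in("scene","top"):
  print([(a,proj(c,ball(p,a)).round(0).tolist()) for a in(0,.1,.2)],"home jaw",proj(c,B(p,[0,.43,.12])),[(r["pixel"],r["confidence"]) for r in pinpoint(c,"tong_jaws")][:2],[(r["pixel"],r["confidence"]) for r in pinpoint(c,"star_ball")][:2])
E
```

```text
time_s: 8.12
tcp_pos: [0.4828, -0.1955, 0.2125]
ee_rot: [0.004, 0.662, 0.749, 0.001]
contact_force: [-0.2, 1.1, 4.5]
gripper_width: 0.0004
grip_force: 2.2
time_s: 8.28
tcp_pos: [0.4822, -0.205, 0.192]
ee_rot: [-0.0, 0.663, 0.749, -0.0]
contact_force: [-0.7, -0.5, 0.2]
gripper_width: 0.0008
grip_force: 0.0
time_s: 8.95
tcp_pos: [0.4597, -0.0415, 0.345]
ee_rot: [0.001, 0.662, 0.749, 0.001]
contact_force: [1.0, 0.8, -0.5]
gripper_width: 0.0006
grip_force: 0.0
time_s: 9.2
tcp_pos: [0.4552, 0.0318, 0.3453]
ee_rot: [0.001, 0.66, 0.751, 0.002]
contact_force: [0.0, -0.2, 0.3]
gripper_width: 0.0004
grip_force: 0.0
[(0, [305.0, 176.0]), (0.1, [309.0, 177.0]), (0.2, [313.0, 179.0])] home jaw [430.85749614 295.00590977] [([428.3, 291.8], 0.57)] [([315.3, 180.3], 0.64)]
[(0, [385.0, 298.0]), (0.1, [378.0, 299.0]), (0.2, [372.0, 299.0])] home jaw [182.72450996 278.98255429] [([190.8, 278.4], 0.71)] [([370.8, 299.4], 0.64), ([265.3, 180.4], 0.3)]
```

View pics/c4.png

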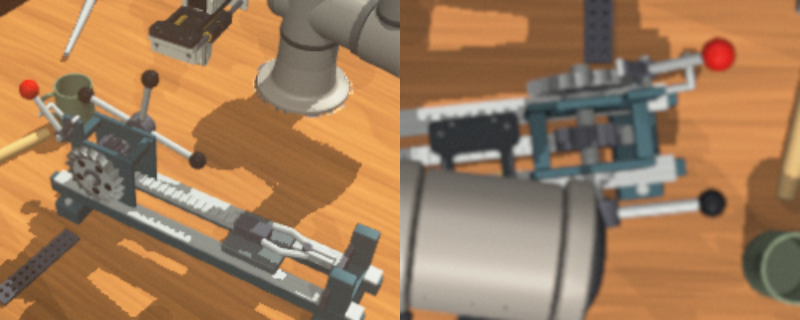

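The ball is at about 0.23 rad, so the jaws are about 8 px short of home. Last short push, slowly up to the stop.

```bash
python3 -m inch '[{"linear":[0.01,-0.19,0],"roll":0,"grip":1},{"linear":[0.01,-0.19,-0.2],"roll":0,"grip":1},{"linear":[0.01,-0.19,-0.41],"roll":0,"grip":1},{"linear":[0.01,-0.19,-0.41],"roll":0,"grip":1},{"linear":[0.01,-0.19,-0.41],"roll":0,"grip":1}]'
python3 -m inch '[{"linear":[0.006,-0.05,0],"roll":0,"grip":1},{"linear":[0.012,-0.1,0],"roll":0,"grip":1},{"linear":[0.018,-0.15,0],"roll":0,"grip":1},{"linear":[0.024,-0.19,0],"roll":0,"grip":1},{"linear":[0.03,-0.23,0],"roll":0,"grip":1},{"linear":[0.032,-0.26,0],"roll":0,"grip":1},{"linear":[0.034,-0.28,0],"roll":0,"grip":1},{"linear":[0.034,-0.28,0],"roll":0,"grip":1}]'
```

```text
time_s: 9.92
tcp_pos: [0.4573, -0.012, 0.2601]
ee_rot: [-0.002, 0.663, 0.749, -0.001]
contact_force: [0.7, -0.2, 1.5]
gripper_width: 0.0006
grip_force: 0.0
time_s: 10.58
tcp_pos: [0.465, -0.0661, 0.2612]
ee_rot: [-0.001, 0.662, 0.749, 0.002]
contact_force: [-0.4, 10.5, 5.6]
gripper_width: 0.0002
grip_force: 5.2
```

```bash
python3 -m inch '[{"linear":[0,-0.01,0],"roll":0,"grip":1},{"linear":[0,-0.01,0],"roll":0,"grip":1},{"linear":[0,-0.01,0],"roll":0,"grip":1}]'
python3 -m inch '[{"linear":[-0.01,0.1,0],"roll":0,"grip":1},{"linear":[-0.03,0.25,0.1],"roll":0,"grip":1},{"linear":[-0.03,0.3,0.3],"roll":0,"grip":1},{"linear":[-0.03,0.3,0.5],"roll":0,"grip":1},{"linear":[-0.1,0.4,0.5],"roll":0,"grip":1},{"linear":[-0.2,0.6,0.5],"roll":0,"grip":1},{"linear":[-0.2,0.8,0.5],"roll":0,"grip":1}]'
python3 - <<'E'
from fit import *
p=np.load("p.npy")
s=shot("scene","s5");t=shot("top","t5")
cv2.imwrite("pics/c5.png",np.hstack([cv2.resize(cv2.imread("pics/s5.png")[150:350,220:470],(400,320)),cv2.resize(cv2.imread("pics/t5.png")[190:350,280:480],(400,320))]))
for c in("scene","top"):
  print([(a,proj(c,ball(p,a)).round(0).tolist()) for a in(0,.1,1.57)],"home jaw",proj(c,B(p,[0,.43,.12])),[(r["pixel"],r["confidence"]) for r in pinpoint(c,"tong_jaws")][:2],[(r["pixel"],r["confidence"]) for r in pinpoint(c,"star_ball")][:2])
print(blob(s,(344,223),"k",9),blob(t,(387,297),"k",9),blob(t,(434,291),"k",9))
E
```

```text
time_s: 10.83
tcp_pos: [0.465, -0.0662, 0.2612]
ee_rot: [-0.002, 0.662, 0.75, 0.003]
contact_force: [-0.7, 16.5, 8.0]
gripper_width: 0.0007
grip_force: 8.3
time_s: 11.42
tcp_pos: [0.4236, 0.089, 0.3617]
ee_rot: [0.001, 0.663, 0.748, -0.0]
contact_force: [1.6, 0.2, 0.3]
gripper_width: 0.0002
grip_force: 0.0
[(0, [305.0, 176.0]), (0.1, [309.0, 177.0]), (1.57, [344.0, 224.0])] home jaw [430.85749614 295.00590977] [([432.1, 292.9], 0.93), ([255.2, 209.8], 0.6)] [([304.5, 178.7], 0.74)]
[(0, [385.0, 298.0]), (0.1, [378.0, 299.0]), (1.57, [321.0, 303.0])] home jaw [182.72450996 278.98255429] [([183.9, 278.8], 0.85), ([401.9, 224.6], 0.65)] [([384.8, 298.0], 0.89), ([466.7, 318.2], 0.55)]
(array([343.83870968, 225.74193548]), np.int32(31)) (array([384.18934911, 297.36686391]), np.int32(169)) (array([434.32142857, 290.73214286]), np.int32(112))
```

View pics/c5.png

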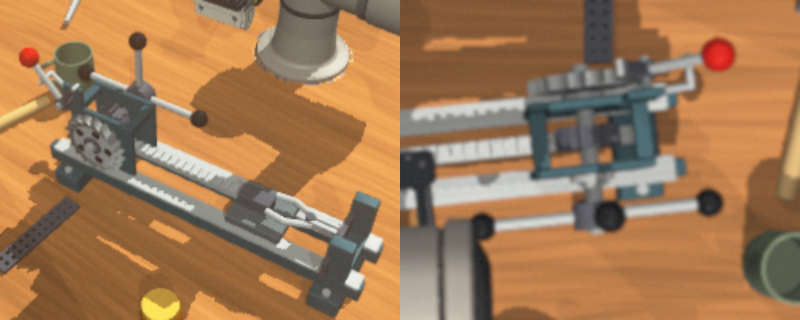

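The star is home: balls sit at the predicted home pixels and the jaws are at the plate, with a firm stop felt at 16 N. I'll go round to the knob's -y side for the throw back.

```bash
python3 -m inch '[{"linear":[0.5,-0.85,0],"roll":0,"grip":1},{"linear":[0.5,-0.85,0],"roll":0,"grip":1},{"linear":[0.5,-0.85,0],"roll":0,"grip":1},{"linear":[0.5,-0.85,0],"roll":0,"grip":1},{"linear":[0.5,-0.85,0],"roll":0,"grip":1},{"linear":[0.5,-0.85,0],"roll":0,"grip":1}]'
python3 -m inch '[{"linear":[0.54,-0.85,0],"roll":0,"grip":1},{"linear":[0.54,-0.85,0],"roll":0,"grip":1},{"linear":[0.54,-0.85,0],"roll":0,"grip":1},{"linear":[0.54,-0.85,0],"roll":0,"grip":1},{"linear":[0.54,-0.85,0],"roll":0,"grip":1},{"linear":[0.54,-0.85,0],"roll":0,"grip":1}]'
```

```text
time_s: 12.22
tcp_pos: [0.5266, -0.0875, 0.3587]
ee_rot: [-0.0, 0.665, 0.747, -0.001]
contact_force: [-1.5, 0.3, -0.5]
gripper_width: 0.0005
grip_force: 0.0
time_s: 12.72
tcp_pos: [0.6338, -0.2581, 0.3553]
ee_rot: [-0.002, 0.665, 0.747, -0.001]
contact_force: [0.8, -0.6, -1.1]
gripper_width: 0.0005
grip_force: 0.0
```

```bash
python3 -m inch '[{"linear":[0,0,-0.2],"roll":0,"grip":1},{"linear":[0,0,-0.36],"roll":0,"grip":1},{"linear":[0,0,-0.36],"roll":0,"grip":1},{"linear":[0,0,-0.36],"roll":0,"grip":1}]'
python3 -m inch '[{"linear":[-0.01,0.1,0],"roll":0,"grip":1},{"linear":[-0.02,0.2,0],"roll":0,"grip":1},{"linear":[-0.035,0.29,0.01],"roll":0,"grip":1},{"linear":[-0.045,0.38,0.03],"roll":0,"grip":1},{"linear":[-0.055,0.46,0.05],"roll":0,"grip":1},{"linear":[-0.065,0.54,0.05],"roll":0,"grip":1},{"linear":[-0.075,0.62,0.05],"roll":0,"grip":1},{"linear":[-0.075,0.62,0.05],"roll":0,"grip":1}]'
python3 -m inch '[{"linear":[0.03,-0.25,0],"roll":0,"grip":1},{"linear":[0.03,-0.25,0.2],"roll":0,"grip":1},{"linear":[0.03,-0.25,0.4],"roll":0,"grip":1},{"linear":[-0.2,-0.25,0.4],"roll":0,"grip":1},{"linear":[-0.4,-0.25,0.4],"roll":0,"grip":1},{"linear":[-0.6,-0.25,0.4],"roll":0,"grip":1},{"linear":[-0.8,-0.25,0.4],"roll":0,"grip":1},{"linear":[-0.9,-0.25,0.4],"roll":0,"grip":1}]'
python3 - <<'E'
from fit import *
p=np.load("p.npy")
s=shot("scene","s6");t=shot("top","t6")
cv2.imwrite("pics/c6.png",np.hstack([cv2.resize(cv2.imread("pics/s6.png")[150:350,220:470],(400,320)),cv2.resize(cv2.imread("pics/t6.png")[150:350,280:530],(400,320))]))
for c in("scene","top"):
  print([(a,proj(c,knob(p,a)).round(0).tolist()) for a in(0,.17,1.22)],[(r["pixel"],r["confidence"]) for r in pinpoint(c,"pawl_knob")][:2],"jaw",[(r["pixel"],r["confidence"]) for r in pinpoint(c,"tong_jaws")][:1],[(r["pixel"],r["confidence"]) for r in pinpoint(c,"star_ball")][:1])
E
```

```text
time_s: 13.05
tcp_pos: [0.6317, -0.251, 0.2874]
ee_rot: [-0.002, 0.663, 0.749, -0.001]
contact_force: [-0.1, 0.8, 1.0]
gripper_width: 0.0005
grip_force: 0.0
time_s: 13.72
tcp_pos: [0.6179, -0.1229, 0.2997]
ee_rot: [0.0, 0.661, 0.75, 0.001]
contact_force: [-0.4, -0.4, 0.9]
gripper_width: 0.0006
grip_force: 0.0
time_s: 14.38
tcp_pos: [0.4343, -0.1761, 0.3792]
ee_rot: [-0.0, 0.662, 0.749, -0.001]
contact_force: [0.9, -1.1, 0.3]
gripper_width: 0.0001
grip_force: 0.0
[(0, [270.0, 197.0]), (0.17, [265.0, 193.0]), (1.22, [237.0, 186.0])] [([267.3, 195.5], 0.7)] jaw [([426.2, 292.0], 0.97)] [([308.9, 175.3], 0.82)]
[(0, [384.0, 222.0]), (0.17, [392.0, 221.0]), (1.22, [438.0, 217.0])] [([384.2, 223.8], 0.85)] jaw [([185.6, 279.1], 0.96)] [([383.0, 300.6], 0.68)]
```

View pics/c6.png

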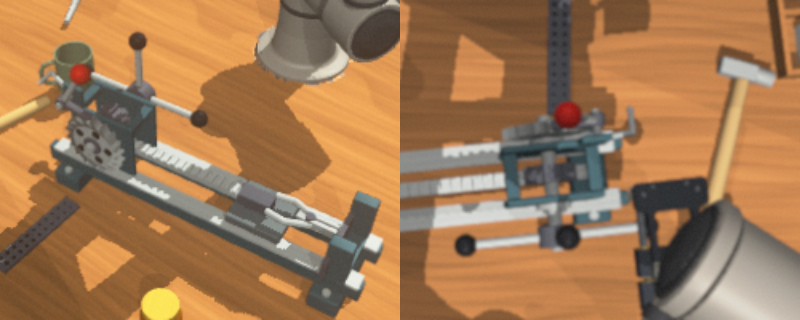

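Run:
```python
from fit import *
p=np.load("p.npy")
for n in("0","6"):
  s,t=[cv2.imread(f"pics/{k}{n}.png")[:,:,::-1] for k in"st"]
  ks,kt=blob(s,(267,194),"r",12)[0],blob(t,(388,221),"r",14)[0]
  r=least_squares(lambda a:np.r_[proj("scene",knob(p,a[0]))-ks,proj("top",knob(p,a[0]))-kt],[.1])
  print(n,ks,kt,r.x,r.fun.round(1))
t=cv2.imread("pics/t6.png")[:,:,::-1]
print(blob(t,(385,297),"k",9))
```

```text
0 [265.40495868 191.80991736] [391.79912664 220.75982533] [0.17059234] [-0.4  1.1  0.2 -0.2]
6 [269.1509434  195.63207547] [384.44915254 218.96610169] [0.02679027] [0.  0.6 0.8 2.7]
(array([384.01734104, 297.38728324]), np.int32(173))
```

The pawl reads about 0.03 rad, fully down in a tooth. The star is still home and the robot is clear, so I'm handing in.

```bash
python3 -c "
from cell import arm; print(arm.sign_off())"
```

```text
the job is handed in; nothing more can be done
None
```

The pawl was thrown off, the star wound back until the carriage met its firm stop at the draw plate, and the pawl thrown back to sit in the teeth (about 0.03 rad); the job was handed in at about 15 s, and the other things on the bench were not touched.

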